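# Close the UV sterilizing box and switch it on

## Robot

A 6-joint arm with a two-finger parallel gripper is mounted at the origin on the work surface. World frame = base frame: x ahead of the robot, y to its left, z up, the work surface at z = 0. Lengths are in mm, angles in rad, forces in N, time in s.
With the tool pointing down it reaches from about 350 to 725 mm from the base axis. Payload 6 kg.
Tool frame: the origin (TCP) lies at the very end of the fingers, on their centre line; the grasp point (between the pads) lies 19 mm behind it; z points along the fingers, y is the line along which they close (so a half turn about z gives the same grasp; the last joint's range is limited). The gripper opens to 85 mm and grips with 20 to 120 N. Pads are 22 mm wide; open, the fingers measure 114 mm over their backs; the gripper's body (76 mm by 85 mm) begins 54 mm behind the grasp point. The pads swing forward as they close: fully open they stand 13 mm farther back than shut.
Start: joints at [1.677, 0.04, 0.085, 0, -1.615, -0.334], TCP at [135.476, 584.483, 231.261] pointing down, gripper open.
Joint ranges: [-2.56, 2.56], [-1.29, 2.01], [-1.08, 1.49], [-3.29, 1.98], [-2.81, -0.18], [-2.99, 2.99]. Speed limits (rad/s): [2.57, 2.57, 3.01, 3.14, 3.14, 3.14].

## Interface

Orientations are given as a rotation vector (axis times angle).
In Python, from plant import ctrl, eyes gives the robot as it stands.
- The arm moves only by the shell command python3 -m creep 'ROWS' [OPENING] [FORCE]. ROWS is JSON, a list that holds one entry, the list of rows, each a list of 4 numbers: the shift along the world's x, y, z in mm, then the turn about the world's z in rad. A call has exactly 10 rows; each row is the pose to reach, as a shift and turn from the pose commanded when the call began; what a row does not reach only later rows make up. A row lasts 1/8 s, in which the tool goes at most 62.5 mm and 10.7 degrees, less where a joint would pass 70% of its speed; a pose out of reach is approached as far as the arm can. A call with a gripper value outside its range is refused whole. OPENING is the opening, from 0 (shut) to 1 (fully open), set as the call begins (- or left out, the last holds). The fingers move at their own pace and stop on an object; FORCE is the grip in N (left out, the last holds). Time passes only in rows, so rows that repeat a pose let the fingers close, or fill a call up. It gives the time, the measured TCP pose, the force, the opening and the grip force at its end, in the units of the state.
- ctrl.get_state(): the state, without advancing time (a new reading comes with each control period).
- eyes.read_camera(name): name is "scene" or "top" or "wrist"; returns a dict with "image" (384x512x3 uint8, red, green, blue), "z_map" (384x512 float32, mm along the optical axis (not along the pixel's ray), 0 where there is no reading), "K" (3x3 intrinsics, pixels), "dist_coeffs" ([k1, k2, p1, p2, k3] as OpenCV has them; the pictures are not rectified), "position" and "orientation" of the camera in the world. Camera axes: x right, y up, looking along -z (the intrinsics and any distortion apply to the point x, -y, -z); pixel columns grow to the right and rows downward; lengths in mm; the calibration is good to about 2 mm. A picture is of the moment at which its call begins.
- ctrl.hand_in(): hands the job in; it is judged then, once.
Trained networks look in a picture, given as the dict that the camera call returned (one of the last four; its "shot" number tells which), for a name from the list of things; names that differ only in an ending like _2 or _b are one class to them, and where a whole thing is asked for, a point or a joint stands for the part that bears it (a point fixed in the world has none). Each returns a list of dicts, best first, with "p" (0 to 1); they miss things now and then, are a little off and sometimes report something else, mostly with a low value. They report only what shows in the picture. A call takes as long as a camera call. They do not tell look-alikes from the thing itself.
- eyes.trace(target, picture): "mask" (384x512 bool, what is visible of it) and "xy" ([column, row] in pixels, amid what is visible of it).
- eyes.mark_of(target, picture): "xy" ([column, row] in pixels: a listed point, or the origin of a listed thing).
The state is a dict: "t": time; "q": joint angles; "qvel": joint speeds; "joint_torque": joint torques, N m; "position": TCP position; "tcp_rot": TCP orientation; "wrist_force": force on the tool from outside, world axes, zero at the start; "ft_torque": the same for the moment, N m; "opening": finger opening in mm; "gripper_force": force on a finger pad.
Only numpy, scipy, OpenCV 4.12 (cv2) and the standard library are available. Lean on these libraries where they do the work, as an engineer would, in place of code of your own. Each camera call takes 0.05 s, during which the arm holds its last target. There are 200 camera calls.

## Task

Put the lid squarely on the open UV sterilizing box so that it lies flat and fully seated all round, let go of it, and only then switch the box on: turn its rotary switch clockwise until it clicks into the on position. The lamp must never come on while the box is open. Leave the other things on the counter where they are.

Things in the scene. Friction and masses are not known exactly. Their poses are not given: they have to be found in the camera images.
- sterilizer: Fixed white UV sterilizing box, 220 deep (x), 280 wide (y), 110 mm high. Origin: centre of its underside. x runs from its front (robot side) to its back, y to its left, z up. Level top deck (z 0.110) from x -0.030 to 0.110, open chamber in its right part; in front a panel slopes down at 33 deg to x -0.110, z 0.058, with the rotary switch at its left end. Fixed at varying yaw.
- mouth (a point): Centre of the chamber's rectangular mouth, level with the deck (sterilizer frame 0.040, -0.050, 0.110), axes as the sterilizer's. The mouth is 110 mm along x by 150 mm along y and 65 mm deep; the deck round it is at least 15 mm wide.
- lid: Loose white lid, 0.13 to 0.25 kg, right way up. Plate 130 (x) by 170 (y) by 6 mm over a plug 107 by 147 by 8 mm that enters the mouth with 1.5 mm play a side. Grey grip bar on top along y: 14 wide, 70 long, 26 mm high. Origin: centre of plug underside; plate top z 0.014, bar top 0.040. Seated: plate on the deck, origin 8 mm below the mouth, axes parallel to the sterilizer's (either way round).
- switch (a joint): Rotary switch angle (rad): 0 off, 1.571 on, firm stops there; grows clockwise as seen facing the sloping panel. A snap-action spring presses it into either end with about 0.15 N m, so it must be turned against that as far as the middle (0.785), where it balances; beyond, the spring carries a released switch on to the other end (friction 0.03 N m holds it only within 0.1 rad of the middle).
- switch_bar (a point): Centre of the top face of the switch's black bar handle, on the switch axis, 28 mm off the panel; turns with it. z: the axis, out of the panel, 33 deg from vertical towards the robot; y: along the bar. Bar 46 long, 12 wide, 25 mm tall, on a disc 48 mm across and 3 mm thick. Off: bar level, across the box's front; on: bar points up and down the slope.
- shelf: Fixed white MDF swab shelf; axes like the sterilizer's, to which it stands square within 0.03 rad. Origin: on the counter under the right end of its top board. Two-tier bay left of the sterilizer: y 0.120 to 0.440, x -0.100 to 0.140, 268 mm high, left half behind a frosted sliding door. A 16 mm steel leg at (0.128, 0.015) carries the board's right end; a paper roll stands on top, up to z 0.340.
- board_corner (a point): Front right lower corner of the shelf's 18 mm top board (shelf frame -0.100, 0, 0.250), axes as the shelf's. From here the board runs 240 mm back (+x) and to the left (+y), over the switch end of the sterilizer; its front edge is 3 to 27 mm behind the middle of the switch bar as seen from above, so a gripper held upright over the switch hits it. The chamber is clear of the board.
- denture_box: loose yellow closed denture box, 79 by 89 by 46 mm, origin centre of underside; a bystander, leave it
- nail_brush: loose wooden nail brush, 100 by 44 by 49 mm with its bow handle, bristles down, origin centre of underside; a bystander, leave it
- hair_clip: loose metal hair clip, 62 by 14 by 11 mm, origin centre of underside; a bystander, leave it
- tumbler: loose white open tumbler, 72 mm diameter, 100 mm high, origin centre of underside; a bystander, leave it
- soap_dish: loose ceramic soap dish with soap, 115 by 80 by 27 mm, origin centre of underside; a bystander, leave it
Things that resemble listed ones, but are neither listed nor needed, are in the scene too. Leave any red look-alike of the lid alone.

How it is judged:
By the outcome, as a careful person would: the job done as asked, in the order asked, and still so for the second after the job is handed in, with the robot touching nothing.
It also fails if it takes over 67 s, if anything falls off the work surface, if the arm or the gripper's body presses on something with over 40 N, if the wrist force passes 120 N, or if a joint passes its speed limit or range.

## Working session

There is one attempt and no reset: what is moved stays moved. The work goes in short steps, Python scripts to look and compute and a shell command to move; the robot and the scene stay as the last step left them, time stands still between calls to the robot, and variables do not carry over. Pictures are saved under pics/ and viewed, at most 10 in all, crops included, and the job is handed in when it is done.

```bash
ls; mkdir -p pics; cat > h.py <<'E'
import numpy as np, cv2
from scipy.spatial.transform import Rotation as R
from plant import ctrl, eyes
def rot(c):
    o=np.array(c["orientation"],float)
    return o if o.shape==(3,3) else R.from_rotvec(o).as_matrix() if o.size==3 else R.from_quat(o).as_matrix()
def ray(c,xy):
    u=cv2.undistortPoints(np.array([[xy]],float),np.array(c["K"],float),np.array(c["dist_coeffs"],float))[0,0]
    return np.array(c["position"],float),rot(c)@np.array([u[0],-u[1],-1.])
def at_z(c,xy,z):
    p,d=ray(c,xy); return p+d*(z-p[2])/d[2]
def at_depth(c,xy):
    p,d=ray(c,xy); x,y=map(int,np.round(xy)); w=c["z_map"][max(0,y-2):y+3,max(0,x-2):x+3]; w=w[w>0]
    return p+d*np.median(w) if w.size else None
def cloud(c,mask):
    v,u=np.nonzero(mask&(c["z_map"]>0)); 
    n=cv2.undistortPoints(np.stack([u,v],1).astype(float)[:,None],np.array(c["K"],float),np.array(c["dist_coeffs"],float))[:,0]
    z=c["z_map"][v,u][:,None]
    return np.array(c["position"])+(np.c_[n[:,0],-n[:,1],-np.ones(len(n))]*z)@rot(c).T
def tri(rs):
    A=0;b=0
    for p,d in rs:
        d=d/np.linalg.norm(d);M=np.eye(3)-np.outer(d,d);A=A+M;b=b+M@p
    return np.linalg.solve(A,b)
def save(n,im): cv2.imwrite("pics/"+n,cv2.cvtColor(im,cv2.COLOR_RGB2BGR))
E
cat > a.py <<'E'
from h import *
np.set_printoptions(precision=1,suppress=True)
s=ctrl.get_state(); print(s["t"],s["position"],s["tcp_rot"])
C={}
for n in("top","scene"):
    c=eyes.read_camera(n); C[n]=c; print(n,c["orientation"],c["position"])
    for t in("lid","sterilizer","mouth","switch_bar","board_corner"):
        for r in eyes.mark_of(t,c)[:3]:
            print(n,t,round(r["p"],2),np.array(r["xy"]),at_depth(c,r["xy"]))
save("a.png",cv2.resize(C["top"]["image"],(800,600))); save("b.png",cv2.resize(C["scene"]["image"],(800,600)))
E
python3 a.py
```

```text
pics
0.0 [135.4 584.2 230.3] [ 3.1 -0.4 -0. ]
top [ 0.1 -0.1 -1.6] [ 341.3  -58.8 1319.4]
top lid 0.96 [303.4 173. ] [ 621.8 -190.7   16.1]
top lid 0.79 [377.4 293.7] [ 271.1 -399.3   17.1]
top sterilizer 0.83 [147.1 186.6] [562.7 245.7 110.5]
top mouth 0.95 [158.3 163.8] [641.6 231.6  47.4]
top switch_bar 0.63 [101.9 207.8] [508.6 384.4  71.1]
scene [0.8 0.3 0.8] [1111.3 -614.1  828.6]
scene lid 0.96 [236.3 278.6] [ 633.5 -207.    15.4]
scene lid 0.71 [ 95.5 240.7] [ 283.4 -410.6   18.2]
scene sterilizer 0.6 [338.9 193.1] [630.  198.2  64. ]
scene sterilizer 0.22 [284.2 173.1] [401.5 209.5   1. ]
scene mouth 0.87 [344.2 178. ] [585.5 286.5  48.4]
scene switch_bar 0.41 [343.2 142.5] [416.  516.9  -1.6]
scene board_corner 0.76 [343.1 109.2] [261.1 718.8   3.1]
scene board_corner 0.43 [284.8 169.3] [391.3 222.7   4.7]
```

View pics/a.png

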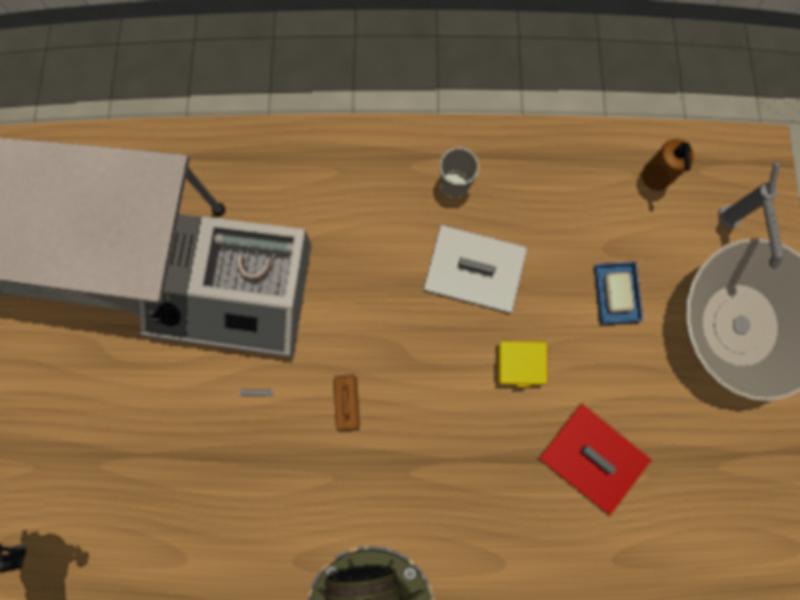

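View pics/b.png

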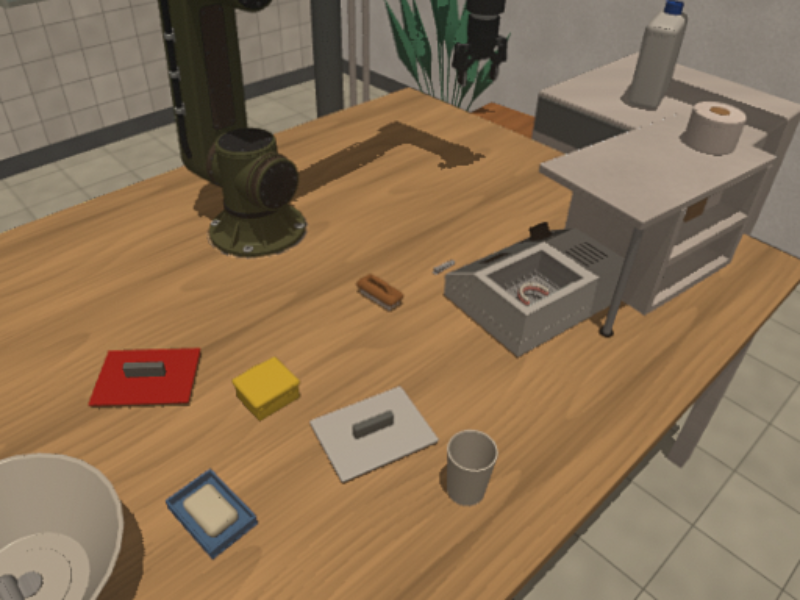

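Top view (800x600): white lid at (476,268), open box at (225,285) with switch at (165,315), board over its left. The red lid at (595,460) is a look-alike; the listed lid is white, so I use the one at (476,268).

```bash
cat > b.py <<'E'
from h import *
np.set_printoptions(precision=1,suppress=True)
T=eyes.read_camera("top"); S=eyes.read_camera("scene")
def rays(t,sel=0):
    out=[]
    for c in(T,S):
        r=eyes.mark_of(t,c); out.append(ray(c,r[sel]["xy"]))
    return tri(out)
for t in("lid","mouth","switch_bar","board_corner"):
    try: print(t,rays(t))
    except Exception as e: print(t,e)
def rect(P):
    r=cv2.minAreaRect(P[:,:2].astype(np.float32)); return r
for n,c in(("T",T),("S",S)):
    m=eyes.trace("lid",c)[0]; P=cloud(c,m["mask"]); 
    print(n,"lid",m["xy"],len(P),"zmed",np.median(P[:,2]))
    pl=P[abs(P[:,2]-14)<8]; br=P[P[:,2]>28]; print(rect(pl),len(br),br.mean(0),rect(br),np.percentile(P[:,2],99))
    m=eyes.trace("sterilizer",c)[0]; P=cloud(c,m["mask"]); d=P[abs(P[:,2]-110)<5]
    print("deck",len(d),rect(d),np.median(d[:,2]))
    for t in("switch_bar","shelf"):
        r=eyes.trace(t,c)
        if r: 
            P=cloud(c,r[0]["mask"]); print(t,r[0]["p"],r[0]["xy"],len(P),P.min(0),P.max(0))
            if t=="shelf": d=P[abs(P[:,2]-268)<8]; print("top",len(d),cv2.boxPoints(rect(d)) if len(d) else 0)
W=eyes.read_camera("wrist"); print(W["position"],W["orientation"])
a=cv2.resize(T["image"][125:245,60:220],(800,600),interpolation=cv2.INTER_CUBIC); save("c.png",a)
b=cv2.resize(T["image"][130:220,250:370],(800,600),interpolation=cv2.INTER_CUBIC); save("d.png",b)
E
python3 b.py
```

```text
lid [ 438.5 -286.3    0.1]
mouth [625.2 213.  110.1]
switch_bar [510.1 372.5 110.9]
board_corner [512.5 324.2 232.1]
T lid [384.4, 293.1] 2638 zmed 14.443020911391272
((271.4564514160156, -411.2738342285156), (173.19329833984375, 131.15614318847656), 50.98994064331055) 129 [ 272.5 -408.8   39.8] ((271.45306396484375, -410.1464538574219), (69.27157592773438, 14.960681915283203), 49.061065673828125) 42.87332021686528
deck 2406 ((593.1802978515625, 252.53024291992188), (244.9727325439453, 199.86627197265625), 82.30458068847656) 109.95700184890757
switch_bar 0.71 [105.3, 201.3] 231 [506.  340.7  70.7] [546.9 395.9 114.6]
shelf 0.7 [56.8, 139.2] 11452 [520.4 289.5  -4.6] [910.8 763.4 275.4]
top 10385 [[518.1 317.4]
 [758.3 287.5]
 [800.8 629.1]
 [560.6 659. ]]
S lid [95.2, 239.8] 2189 zmed 15.040050723686477
((271.50445556640625, -412.41900634765625), (172.39376831054688, 135.48880004882812), 50.76885986328125) 174 [ 274.8 -413.1   37.4] ((272.5068359375, -413.17132568359375), (70.81868743896484, 18.93277931213379), 50.635921478271484) 41.39936803086928
deck 1741 ((601.4401245117188, 265.74517822265625), (284.031494140625, 193.9119873046875), 83.0402603149414) 109.47076167726766
shelf 0.56 [427.0, 123.6] 11908 [ 210.2  285.6 -322.6] [ 814.1 1472.3  343.7]
top 5126 [[514.8 315.6]
 [758.7 283.6]
 [817.  728.5]
 [573.2 760.5]]
[210.2 566.7 374.3] [-0.2  0.3 -1.8]
```

View pics/c.png

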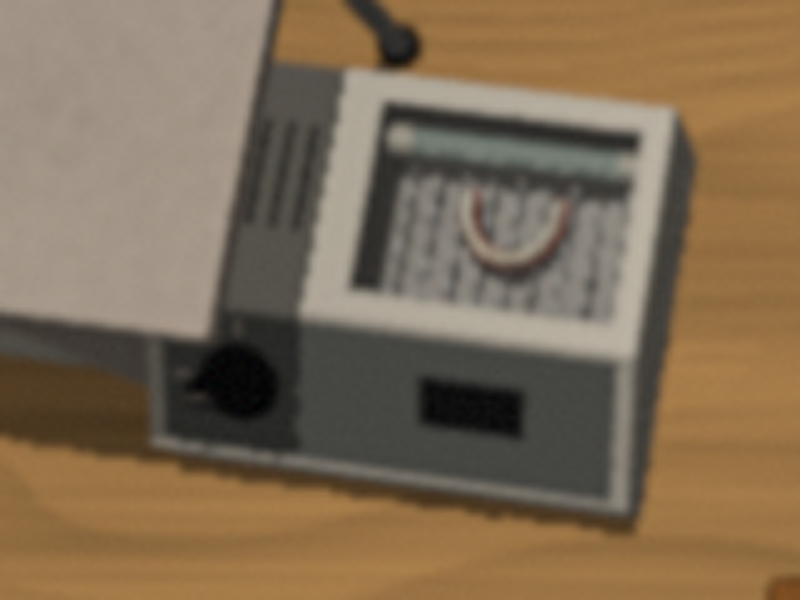

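View pics/d.png

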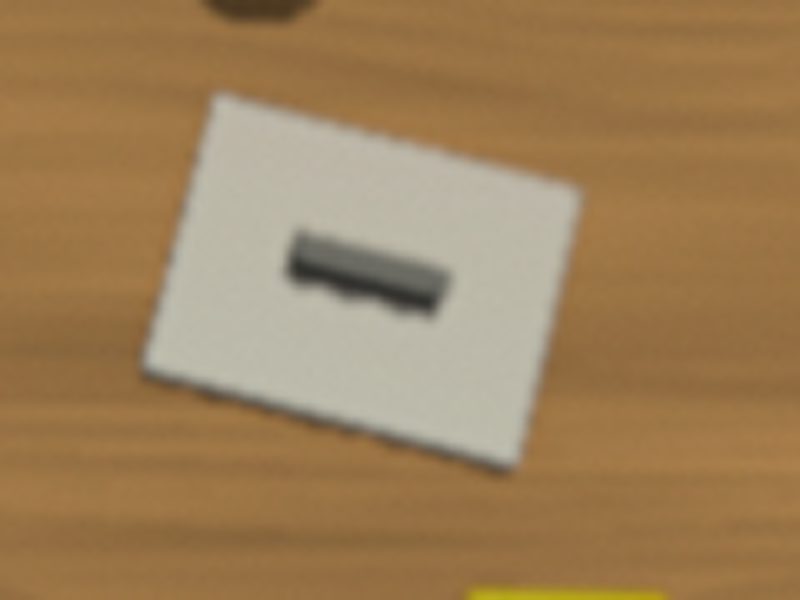

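Crop d confirms the white lid with its grey bar, centre about (370,265) of the crop; crop c shows the open mouth, centre (500,215), and the switch at (240,380) with its bar level (off), pointing across the front.

```bash
cat > c.py <<'E'
from h import *
np.set_printoptions(precision=1,suppress=True)
def white(c):
    best=None
    for r in eyes.trace("lid",c):
        col=np.median(c["image"][r["mask"]],0)
        if col[0]-col[1]<30: return r
def rep(c):
    r=white(c); P=cloud(c,r["mask"]); print(len(P),"xy",r["xy"])
    pl=P[abs(P[:,2]-14)<7]; br=P[P[:,2]>30]
    for n,A in(("plate",pl),("bar",br)):
        q=cv2.minAreaRect(A[:,:2].astype(np.float32)); print(n,len(A),np.array(q[0]),np.array(q[1]),round(q[2],1),"z",np.median(A[:,2]))
if __name__=="__main__":
    T=eyes.read_camera("top"); rep(T); S=eyes.read_camera("scene"); rep(S)
    m=[[r for r in eyes.mark_of("lid",c) if abs(np.array(r["xy"])-white(c)["xy"]).max()<25][0]["xy"] for c in(T,S)]
    print("tri origin",tri([ray(T,m[0]),ray(S,m[1])]))
    for c in (T,S):
        P=cloud(c,eyes.trace("tumbler",c)[0]["mask"]); print("tumbler",np.median(P,0),P.max(0))
E
python3 c.py
```

```text
2422 xy [304.5, 172.9]
plate 2249 [ 628.  -194.1] [170.8 130.2] 75.4 z 14.31184728851099
bar 128 [ 627.8 -193. ] [70.1 15.1] 75.9 z 39.555952895279574
2835 xy [236.9, 275.1]
plate 2533 [ 627.3 -194.1] [169.7 134.2] 75.4 z 14.823563417681726
bar 187 [ 627.2 -195.7] [69.6 15.7] 74.0 z 40.14010981199408
tri origin [ 622.8 -195.3  -11. ]
tumbler [ 813.4 -159.    54.9] [ 875.5 -122.2  106.8]
tumbler [ 799.1 -160.    65.2] [834.9 -53.7 104. ]
```

```bash
python3 -m creep '[[[25,-39,0,-0.08],[74,-117,0,-0.24],[123,-195,0,-0.4],[172,-273,0,-0.56],[221,-351,0,-0.72],[270,-429,0,-0.88],[320,-507,0,-1.04],[369,-585,0,-1.2],[418,-663,0,-1.35],[455,-720,0,-1.5]]]' 1 40 
python3 -c "
from h import *
s=ctrl.get_state();print(s['t'],s['position'],np.arctan2(*R.from_rotvec(s['tcp_rot']).as_matrix()[[1,0],0]))"
```

```text
t: 3.45
position: [461.1, 67.6, 231.8]
tcp_rot: [-2.034, 2.393, -0.0]
wrist_force: [1.4, 0.7, 0.5]
opening: 85.3
gripper_force: 0.0
3.45 [461.09134169  67.59904443 231.75347706] -1.7325640657647539
```

```bash
python3 -m creep '[[[17,-26,0,-0.02],[37,-58,0,-0.04],[60,-94,0,-0.06],[85,-133,0,-0.09],[110,-172,-10,-0.09],[135,-211,-30,-0.09],[155,-243,-50,-0.09],[167,-262,-70,-0.09],[167,-262,-70,-0.09],[167,-262,-70,-0.09]]]'
cat > d.py <<'E'
from h import *; from c import rep
np.set_printoptions(precision=1,suppress=True)
def st():
    s=ctrl.get_state();M=R.from_rotvec(s['tcp_rot']).as_matrix();print(s['t'],s['position'],np.round(M[:,2],3),"xang %.4f"%np.arctan2(M[1,0],M[0,0]))
if __name__=="__main__":
    st(); W=eyes.read_camera("wrist"); rep(W)
E
python3 d.py
```

```text
t: 4.7
position: [627.4, -192.3, 162.0]
tcp_rot: [-1.931, 2.478, -0.001]
wrist_force: [-0.1, 0.2, 0.4]
opening: 85.4
gripper_force: 0.0
4.7 [ 627.4 -192.3  162. ] [ 0. -0. -1.] xang -1.8177
19827 xy [256.5, 170.5]
plate 18730 [ 628.  -193.4] [170.1 129.9] 75.3 z 14.517109413606022
bar 1070 [ 628.2 -193.9] [69.4 14. ] 75.4 z 40.209387282578945
```

```bash
python3 -m creep '[[[0.7,-1.4,-15,-0.009],[0.7,-1.4,-40,-0.009],[0.7,-1.4,-70,-0.009],[0.7,-1.4,-100,-0.009],[0.7,-1.4,-120,-0.009],[0.7,-1.4,-133,-0.009],[0.7,-1.4,-142,-0.009],[0.7,-1.4,-142,-0.009],[0.7,-1.4,-142,-0.009],[0.7,-1.4,-142,-0.009]]]' && python3 -m creep '[[[0,0,0,0],[0,0,0,0],[0,0,0,0],[0,0,0,0],[0,0,0,0],[0,0,0,0],[0,0,0,0],[0,0,0,0],[0,0,0,0],[0,0,0,0]]]' 0 60
```

```text
t: 6.05
position: [628.5, -193.9, 20.2]
tcp_rot: [-1.919, 2.486, -0.001]
wrist_force: [0.0, 0.3, -0.5]
opening: 85.5
gripper_force: 0.0
t: 7.3
position: [628.2, -193.8, 19.5]
tcp_rot: [-1.92, 2.487, -0.0]
wrist_force: [1.1, 1.2, 2.6]
opening: 12.5
gripper_force: 61.4
```

```bash
python3 -m creep '[[[0,0,0,0],[0,0,0,0],[0,0,20,0],[0,0,60,0],[-2,20,110,0],[-5,55,160,0],[-10,95,210,0.05],[-15,140,250,0.1],[-20,185,290,0.12],[-24,235,320,0.12]]]' 1 && python3 -m creep '[[[-3,40,0,0],[-6,80,0,0],[-9,120,0,0],[-12,160,0,0],[-15,200,0,0],[-20,240,0,0],[-24,265,0,0],[-24,270,0,0],[-24,270,0,0],[-24,270,0,0]]]'
cat > e.py <<'E'
from h import *; from d import st
np.set_printoptions(precision=1,suppress=True)
st(); W=eyes.read_camera("wrist"); save("e.png",cv2.resize(W["image"],(800,600)))
np.savez("w1.npz",**{k:np.array(v) for k,v in W.items() if k!="shot"})
for t,z in(("mouth",110),("switch_bar",107),("board_corner",250)):
    for r in eyes.mark_of(t,W)[:2]: print(t,r["p"],np.array(r["xy"]),"depth",at_depth(W,r["xy"]),"z",at_z(W,r["xy"],z))
P=cloud(W,np.ones((384,512),bool))
for n,m in (("deck",abs(P[:,2]-110)<3),):
    q=cv2.minAreaRect(P[m][:,:2].astype(np.float32)); print(n,m.sum(),q)
m=eyes.trace("switch_bar",W)
if m:
    Q=cloud(W,m[0]["mask"]); print("switch",m[0]["xy"],len(Q),Q.min(0),Q.max(0)); b=Q[Q[:,2]>95]; print(len(b) and cv2.minAreaRect(b[:,:2].astype(np.float32)))
E
python3 e.py
```

```text
t: 8.55
position: [603.4, 41.9, 343.5]
tcp_rot: [-2.063, 2.365, -0.003]
wrist_force: [0.5, 0.6, 0.8]
opening: 85.5
gripper_force: 0.0
t: 9.8
position: [580.4, 310.1, 339.9]
tcp_rot: [-2.064, 2.368, -0.0]
wrist_force: [0.6, 0.2, -0.1]
opening: 85.5
gripper_force: 0.0
9.8 [580.4 310.1 339.9] [ 0.  0. -1.] xang -1.7080
mouth 0.73 [213.4  93.2] depth [627.6 212.6  48.7] z [619.3 215.5 110. ]
mouth 0.22 [251.5 130.7] depth [581.4 272.4  47.3] z [579.7 266.7 110. ]
switch_bar 0.75 [312.5 198.5] depth [510.3 367.7 107.1] z [510.3 367.7 107. ]
switch_bar 0.45 [212.9  95.7] depth [629.  215.8  47.3] z [620.8 218.2 107. ]
board_corner 0.23 [213.7  96.4] depth [628.1 216.9  47. ] z [600.7 224.5 250. ]
deck 11319 ((618.3079833984375, 240.67564392089844), (230.25457763671875, 246.1170654296875), 82.8848648071289)
switch [300.2, 189.9] 612 [501.1 315.6  69. ] [549.4 372.7 253.3]
((527.26708984375, 342.9678039550781), (41.85603713989258, 56.601318359375), 2.5684213638305664)
```

View pics/e.png

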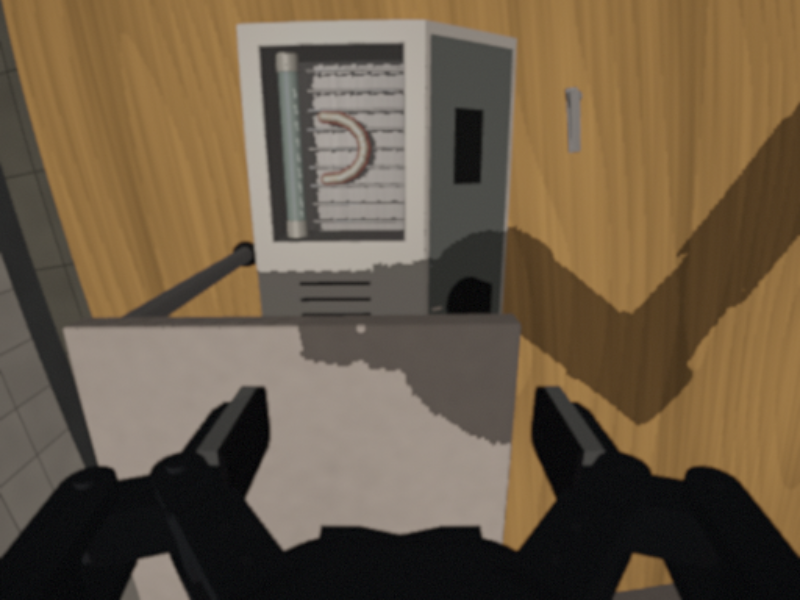

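Wrist view: mouth corners near (260,45),(404,43),(405,240),(273,241); the board's right end along row 318 with front corner at (518,316) half-hides the switch at (470,297).

```bash
cat > f.py <<'E'
from h import *
from scipy.optimize import minimize
np.set_printoptions(precision=2,suppress=True)
c=dict(np.load("w1.npz"))
z=c["z_map"]; P=np.full((384,512,3),np.nan); P[z>0]=cloud(c,np.ones((384,512),bool))
v,u=np.mgrid[:384,:512]; 
n=cv2.undistortPoints(np.stack([u.ravel(),v.ravel()],1).astype(float)[:,None],c["K"].astype(float),c["dist_coeffs"].astype(float))[:,0]
d=np.c_[n[:,0],-n[:,1],-np.ones(len(n))]@rot(c).T; p=np.array(c["position"],float)
zd=np.nanmedian(P[...,2][abs(P[...,2]-110)<4]); print("deck z",zd)
G=(p+d*((zd-p[2])/d[:,2])[:,None]).reshape(384,512,3)[...,:2]
near=(abs(G[...,0]-622)<85)&(abs(G[...,1]-215)<90)
print("noise",np.std(P[...,2][near&(abs(P[...,2]-zd)<3)]))
br=cv2.cvtColor(c["image"],cv2.COLOR_RGB2GRAY).astype(float)
for name,lab in(("depth3",P[...,2]<zd-3),("depth5",P[...,2]<zd-5),("img",(br<120))):
    def cost(a,W=55,H=75):
        q=G[near]-a[:2]; co,s=np.cos(a[2]),np.sin(a[2]); X=q[:,0]*co+q[:,1]*s; Y=-q[:,0]*s+q[:,1]*co
        sd=np.minimum(a[3]-abs(X),a[4]-abs(Y)); m=(abs(X)<68)&(abs(Y)<88)
        soft=1/(1+np.exp(-np.clip(sd/0.7,-30,30))); 
        return np.mean((soft-lab[near])[abs(sd)<9]**2)
    r=minimize(cost,[622,215,-.127,55,75],method="Nelder-Mead",options=dict(maxiter=3000,initial_simplex=np.array([622,215,-.127,55,75])+np.vstack([np.zeros(5),np.diag([3,3,.03,2,2])])))
    print(name,r.x,r.fun)
# corners by hand: inner rim
for k in((260,45),(404,43),(405,240),(273,241)): print(at_z(c,np.array(k)*.64,zd)[:2])
for k in((238,26),(427,20)): print("outer",at_z(c,np.array(k)*.64,zd)[:2])
print("board corner lower?",at_z(c,np.array((518,316))*.64,250),at_z(c,np.array((518,318))*.64,268),at_z(c,np.array((66,322))*.64,250))
Q=P[abs(P[...,2]-268)<3]; print("board top",len(Q),np.nanmin(Q,0),np.median(Q[:,2]))
E
python3 f.py
```

```text
deck z 110.37701398173778
noise 0.9530312662371232
depth3 [618.77 216.08  -0.13  53.58  73.74] 0.017854420504534278
depth5 [618.53 216.28  -0.13  53.29  73.48] 0.018099585749293948
img [618.67 215.97  -0.14  54.21  74.32] 0.11651919161954824
[661.58 135.49]
[555.06 150.11]
[573.92 296.72]
[681.95 282.5 ]
outer [675.38 119.7 ]
outer [536.2  136.64]
board corner lower? [516.89 322.09 250.  ] [520.99 316.28 268.  ] [768.79 291.7  250.  ]
board top 30708 [519.91 289.06 265.  ] 268.4917433285508
```

```bash
python3 -m creep '[[[10,-5,-5,0],[25,-12,-15,0],[40,-18,-25,0],[48,-21,-32,0],[48,-21,-35,0],[48,-21,-35,0],[48,-21,-35,0],[48,-21,-35,0],[48,-21,-35,0],[48,-21,-35,0]]]'
sed -i 's/e.png/e2.png/' e.py; sed -i '/for k in/d;s/print(name,r.x/print(name,r.x,"yaw %.4f"%r.x[2]/' f.py; python3 e.py; python3 f.py
```

```text
t: 11.3
position: [627.9, 290.3, 304.4]
tcp_rot: [-2.066, 2.367, 0.0]
wrist_force: [0.5, 0.5, -0.2]
opening: 85.2
gripper_force: 0.0
11.3 [627.9 290.3 304.4] [ 0.  0. -1.] xang -1.7066
mouth 0.86 [256.5 106.5] depth [617.1 218.9  46.4] z [617.1 218.1 110. ]
mouth 0.35 [408.6  82.6] depth [394.4 212.8   9.7] z [445.4 212.9 110. ]
switch_bar 0.7 [354.6 215.9] depth [512.4 364.8 108.5] z [511.9 365.5 107. ]
board_corner 0.67 [402.5 233.3] depth [521.2 319.3 253.1] z [519.7 321.  250. ]
deck 14961 ((618.8289794921875, 250.16812133789062), (249.22877502441406, 246.55709838867188), 82.27974700927734)
switch [343.4, 210.9] 1023 [492.6 340.5  61.4] [548.1 403.8 112.1]
((528.293701171875, 363.4451599121094), (45.050804138183594, 40.11116409301758), 83.23900604248047)
deck z 110.41747529840288
noise 0.9391711610299547
depth3 [618.79 216.01  -0.13  53.67  73.63] yaw -0.1284 0.01836550767864549
depth5 [618.8  216.07  -0.13  53.38  73.37] yaw -0.1300 0.017341470319692985
img [618.59 216.84  -0.13  54.35  75.06] yaw -0.1310 0.09818526824624907
board corner lower? [572.44 288.65 250.  ] [576.55 282.68 268.  ] [785.92 263.16 250.  ]
board top 22076 [520.48 289.05 265.  ] 268.4569692941442
```

```bash
python3 -m creep '[[[0,-20,0,0],[0,-60,0,0],[0,-105,0,0],[0,-155,0,-0.03],[0,-205,0,-0.06],[0,-255,0,-0.09],[0,-305,0,-0.12],[0,-355,-10,-0.12],[0,-400,-35,-0.12],[0,-440,-60,-0.12]]]' && python3 -m creep '[[[0,-15,-30,0],[0,-35,-60,0],[0,-43,-80,0],[0,-44,-82,0],[0,-44,-82,0],[0,-44,-82,0],[0,-44,-82,0],[0,-44,-82,0],[0,-44,-82,0],[0,-44,-82,0]]]' && python3 d.py
```

```text
t: 12.8
position: [627.3, -152.4, 244.1]
tcp_rot: [-1.918, 2.487, -0.001]
wrist_force: [0.3, 0.3, 0.7]
opening: 85.3
gripper_force: 0.0
t: 14.05
position: [628.0, -193.8, 162.2]
tcp_rot: [1.92, -2.487, -0.0]
wrist_force: [-0.4, -0.3, -0.5]
opening: 85.3
gripper_force: 0.0
14.05 [ 628.  -193.8  162.2] [-0. -0. -1.] xang -1.8268
19908 xy [254.4, 170.8]
plate 18860 [ 627.8 -193.1] [170.8 130.4] 75.4 z 14.515720670651689
bar 1024 [ 627.9 -194. ] [69.2 14. ] 75.4 z 40.290311825970036
```

```bash
python3 -m creep '[[[0,0,-20,0],[0,0,-55,0],[0,0,-90,0],[0,0,-120,0],[0,0,-135,0],[0,0,-142,0],[0,0,-142,0],[0,0,-142,0],[0,0,-142,0],[0,0,-142,0]]]' && python3 -m creep '[[[0,0,0,0],[0,0,0,0],[0,0,0,0],[0,0,0,0],[0,0,0,0],[0,0,0,0],[0,0,0,0],[0,0,10,0],[0,0,25,0],[0,0,45,0]]]' 0 60
```

```text
t: 15.4
position: [628.3, -193.8, 20.8]
tcp_rot: [-1.919, 2.486, -0.001]
wrist_force: [-0.5, -0.4, -0.9]
opening: 85.5
gripper_force: 0.0
t: 16.65
position: [627.8, -193.9, 66.3]
tcp_rot: [1.919, -2.486, -0.001]
wrist_force: [-0.3, 0.5, -1.6]
opening: 12.4
gripper_force: 60.8
```

```bash
python3 -m creep '[[[0,5,25,0],[0,15,50,0],[0,35,80,0],[-1,65,110,0],[-2,100,130,0.03],[-3,140,130,0.06],[-4,180,130,0.09],[-5,220,130,0.12],[-6,260,130,0.126],[-7,300,130,0.126]]]' && python3 -m creep '[[[-1,35,0,0],[-2,65,0,0],[-2,88,0,0],[-2,103,-5,0],[-2,109,-15,0],[-2,109,-25,0],[-2,109,-30,0],[-2,109,-30,0],[-2,109,-30,0],[-2,109,-30,0]]]'; python3 -c "
from d import *; st()"
```

```text
t: 17.9
position: [620.9, 107.4, 197.1]
tcp_rot: [-2.072, 2.36, -0.001]
wrist_force: [1.1, -0.4, -1.9]
opening: 12.6
gripper_force: 60.9
t: 19.15
position: [619.3, 215.1, 165.9]
tcp_rot: [-2.072, 2.361, -0.0]
wrist_force: [0.3, 0.3, -2.5]
opening: 12.8
gripper_force: 60.8
19.15 [619.3 215.1 165.9] [ 0.  0. -1.] xang -1.7010
```

```bash
python3 -m creep '[[[-0.4,0.7,-8,0],[-0.4,0.7,-18,0],[-0.4,0.7,-26,0],[-0.4,0.7,-31,0],[-0.4,0.7,-34,0],[-0.4,0.7,-36,0],[-0.4,0.7,-38,0],[-0.4,0.7,-40,0],[-0.4,0.7,-40,0],[-0.4,0.7,-40,0]]]'
```

```text
t: 20.4
position: [618.7, 215.9, 125.4]
tcp_rot: [-2.072, 2.361, -0.0]
wrist_force: [0.5, -0.7, -1.9]
opening: 12.5
gripper_force: 60.8
```

No contact so far with the plug about 5 mm in; continue until it seats.

```bash
python3 -m creep '[[[0,0,-1,0],[0,0,-2,0],[0,0,-3,0],[0,0,-3.5,0],[0,0,-4,0],[0,0,-4.5,0],[0,0,-4.5,0],[0,0,-4.5,0],[0,0,-4.5,0],[0,0,-4.5,0]]]'
```

```text
t: 21.65
position: [618.7, 215.9, 122.4]
tcp_rot: [-2.072, 2.36, -0.001]
wrist_force: [-5.2, -0.8, 5.8]
opening: 12.8
gripper_force: 62.0
```

```bash
python3 -m creep '[[[0,0,0,0],[0,0,0,0],[0,0,0,0],[0,0,0,0],[0,0,15,0],[0,0,45,0],[0,0,80,0],[0,0,115,0],[0,0,140,0],[0,0,145,0]]]' 1
cat > g.py <<'E'
from d import *; from c import white
st(); W=eyes.read_camera("wrist"); save("g.png",cv2.resize(W["image"],(800,600)))
P=cloud(W,np.ones((384,512),bool)); q=P[:,:2]-[618.8,216]; co,s=np.cos(-.13),np.sin(-.13); X=q[:,0]*co+q[:,1]*s; Y=-q[:,0]*s+q[:,1]*co
for a in(-55,-30,30,55):
  print([ (lambda m:(round(float(np.median(P[m,2])),1),int(m.sum())))( (abs(X-a)<6)&(abs(Y-b)<6)) for b in(-75,-50,50,75)])
m=(abs(P[:,2]-116)<2.6)&(abs(X)<75)&(abs(Y)<95); print(cv2.minAreaRect(P[m][:,:2].astype(np.float32)))
E
python3 g.py
```

```text
t: 22.9
position: [619.3, 216.0, 269.2]
tcp_rot: [-2.069, 2.358, -0.002]
wrist_force: [0.6, 0.1, -1.0]
opening: 85.6
gripper_force: 0.0
22.9 [619.3 216.  269.2] [ 0.  0. -1.] xang -1.7010
[(116.5, 160), (116.5, 145), (116.5, 107), (116.6, 98)]
[(116.6, 148), (116.4, 145), (116.6, 108), (116.6, 107)]
[(116.4, 148), (116.6, 144), (116.6, 112), (116.6, 99)]
[(116.7, 154), (116.3, 144), (116.6, 112), (116.4, 98)]
((618.0753784179688, 216.52178955078125), (169.5001983642578, 130.67645263671875), 82.65596771240234)
```

View pics/g.png

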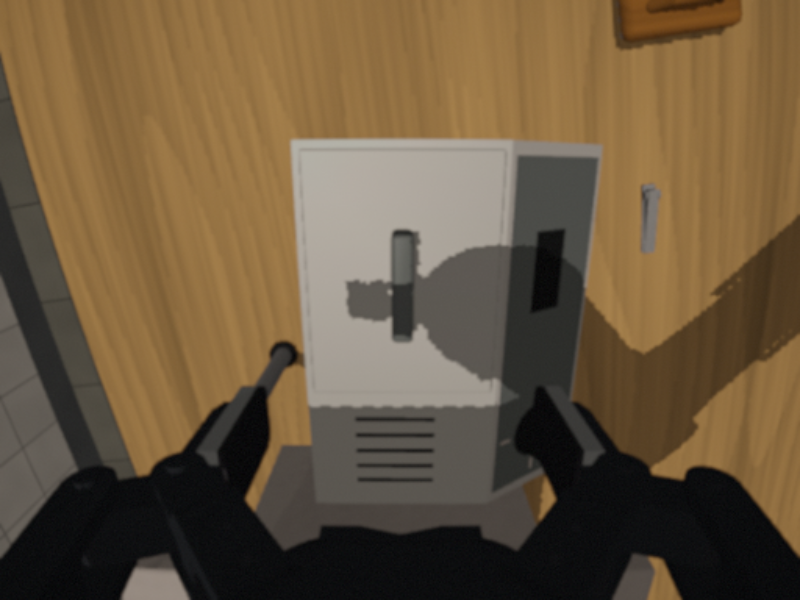

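Lid is flat at z 116.5 everywhere (deck 110.4 + 6): seated, with plate centre (400,270) in the picture; the switch at (530,425) is hidden by the right finger. Next, look at the switch from in front.

```bash
python3 -m creep '[[[-20,0,0,0],[-60,0,0,0],[-105,0,0,0],[-150,10,0,0],[-185,40,-5,0],[-205,80,-15,0],[-215,120,-25,0],[-219,160,-35,0],[-219,184,-39,0],[-219,184,-39,0]]]'
cat > k.py <<'E'
from d import *
import sys
st(); W=eyes.read_camera("wrist"); print(W["position"])
for t in("switch_bar","board_corner"):
    for r in eyes.mark_of(t,W)[:2]: print(t,r["p"],np.array(r["xy"]),at_depth(W,r["xy"]),"on107",at_z(W,r["xy"],107))
P=cloud(W,np.ones((384,512),bool)); q=P[:,:2]-[618.8,216]; co,s=np.cos(-.13),np.sin(-.13); X=q[:,0]*co+q[:,1]*s+40; Y=-q[:,0]*s+q[:,1]*co-50
h=110-(-30-X)*np.tan(np.radians(33))   # panel height
Z=P[:,2]; a=(X<-33)&(X>-108)&(Y<55)&(Y>-120)&(abs(Z-h)<12); print("panel resid",a.sum(),np.median((Z-h)[a]))
off=(Z-h)*np.cos(np.radians(33))
m=(off>24)&(off<33)&(X>-125)&(X<-40)&(Y>50)&(Y<140); B=np.c_[X,Y,Z][m]
print("bar top pts local",m.sum(),B.mean(0),cv2.minAreaRect(np.c_[B[:,0]/np.cos(np.radians(33)),B[:,1]].astype(np.float32)),B.min(0),B.max(0))
x,y=map(int,eyes.mark_of("switch_bar",W)[0]["xy"]); x0=max(0,min(512-160,x-80));y0=max(0,min(384-120,y-60))
save(sys.argv[1],cv2.resize(W["image"][y0:y0+120,x0:x0+160],(800,600),interpolation=cv2.INTER_CUBIC)); print(x0,y0)
E
python3 k.py k1.png
```

```text
t: 24.2
position: [398.7, 400.5, 224.1]
tcp_rot: [2.071, -2.356, 0.002]
wrist_force: [0.3, 0.1, -0.4]
opening: 85.2
gripper_force: 0.0
24.2 [398.7 400.5 224.1] [-0. -0. -1.] xang -1.6992
[388.7 324.  367.4]
switch_bar 0.61 [126.5 169.9] [512.9 366.  109.3] on107 [514.  366.4 107. ]
panel resid 13704 1.5066754356373195
bar top pts local 669 [-84.6  84.2 108. ] ((-100.06665802001953, 85.44371032714844), (14.224536895751953, 46.01778030395508), 0.26054105162620544) [-89.9  62.4 102.7] [-78.  108.4 112. ]
46 109
```

View pics/k1.png

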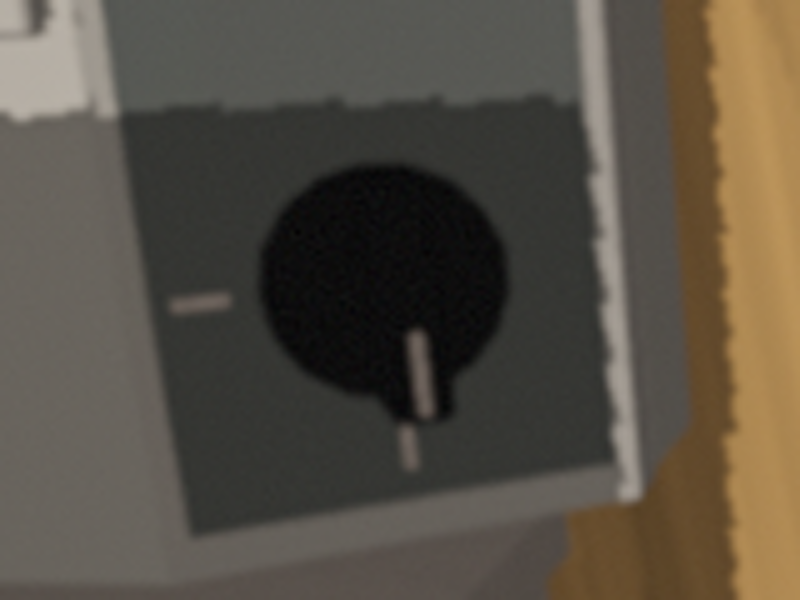

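The crop shows the black knob, disc centre (385,280), with pointer mark (420,375) at the off tick (410,445) to the left; the on tick is upslope at (200,300). The bar top is at local (-84.6, 85, 108), which agrees with the network; the board edge is about 11 mm behind it. I'll push the bar's left end back with the outer face of one open finger.

```bash
python3 - <<'E'
from d import *
W=eyes.read_camera("wrist"); s=ctrl.get_state(); M=R.from_rotvec(s["tcp_rot"]).as_matrix()
P=(cloud(W,np.ones((384,512),bool))-s["position"])@M
F=P[(abs(P[:,0])<45)&(abs(P[:,1])<75)&(P[:,2]>-120)&(P[:,2]<25)]
print("tool frame, z bins: y range, x range")
for z in range(-90,15,8):
    b=F[(F[:,2]>=z)&(F[:,2]<z+8)]
    for sg in(-1,1):
        c=b[b[:,1]*sg>0]
        if len(c)>5: print(z,sg,len(c),np.percentile(c[:,1],[1,99]),np.percentile(c[:,0],[1,99]))
print("tool y in world",M[:,1])
E
```

```text
tool frame, z bins: y range, x range
-90 -1 4297 [-70.2  -0.5] [ 2.9 18.2]
-90 1 4409 [ 0.3 71.4] [ 3.4 18.3]
-82 -1 3657 [-71.4  -0.8] [-8.  18.1]
-82 1 3738 [ 0.6 72.3] [-8.  18.2]
-74 -1 3248 [-72.5  -8.4] [-10.8  17.3]
-74 1 3257 [ 9.3 73.5] [-10.8  17.4]
-66 -1 1859 [-72.5 -38.1] [-10.   14.2]
-66 1 1862 [39.1 73.6] [-10.3  14.4]
-58 -1 521 [-64.4 -41.8] [ 1. 14.]
-58 1 496 [43.  65.3] [ 1.3 14.1]
-50 -1 535 [-55.4 -41.6] [-7.9 12.1]
-50 1 543 [42.7 56.7] [-7.6 12. ]
-42 -1 565 [-55.2 -41.6] [-10.6  12. ]
-42 1 571 [42.8 56.5] [-10.  12.]
-34 -1 509 [-55.5 -41.6] [-10.3  11.7]
-34 1 506 [42.8 56.7] [-10.5  12. ]
-26 -1 370 [-54.5 -41.5] [-10.1  11.9]
-26 1 375 [42.8 55.6] [-10.2  12. ]
-18 -1 109 [-48.  -41.7] [-10.1  11.1]
-18 1 114 [42.8 48.8] [-9.7 11.5]
tool y in world [-1.   0.1 -0. ]
```

```bash
python3 -m creep '[[[0,0,-20,0],[0,0,-55,0],[0,0,-95,0],[0,0,-130,0],[0,-1,-146,0],[10,-2,-148,0],[22,-2,-148,0],[34,-2,-148,0],[42,-2,-148,0],[42,-2,-148,0]]]' && python3 -c "
from d import *; st()"
```

```text
t: 25.7
position: [442.3, 397.8, 78.8]
tcp_rot: [2.071, -2.362, -0.0]
wrist_force: [-0.1, 0.8, -0.5]
opening: 85.6
gripper_force: 0.0
25.7 [442.3 397.8  78.8] [-0. -0. -1.] xang -1.7018
```

```bash
python3 -m creep '[[[3,-0.4,-2,0],[6,-0.8,-2,0],[9,-1.2,-2,0],[12,-1.6,-2,0],[14,-1.8,-2,0],[16,-2.1,-2,0],[18,-2.4,-2,0],[20,-2.6,-2,0],[20,-2.6,-2,0],[20,-2.6,-2,0]]]' && python3 -c "
from d import *; st()"
```

```text
t: 26.95
position: [458.8, 396.5, 78.0]
tcp_rot: [2.073, -2.357, -0.006]
wrist_force: [-19.6, 0.9, 10.6]
opening: 85.5
gripper_force: 9.6
26.95 [458.8 396.5  78. ] [-0.  0. -1.] xang -1.6989
```

Contact with the bar, 20 N as expected for the spring; keep pushing.

```bash
python3 -m creep '[[[1,-0.1,0,0],[2,-0.3,0,0],[3,-0.4,0,0],[4,-0.5,0,0],[5,-0.7,0,0],[6,-0.8,0,0],[7,-0.9,0,0],[8,-1,0,0],[8,-1,0,0],[8,-1,0,0]]]' && python3 -c "
from d import *; st()"
```

```text
t: 28.2
position: [469.7, 394.2, 76.8]
tcp_rot: [2.072, -2.361, 0.0]
wrist_force: [-0.6, 0.5, 0.1]
opening: 85.3
gripper_force: 0.0
28.2 [469.7 394.2  76.8] [-0. -0. -1.] xang -1.7008
```

The load vanished, so the switch probably snapped over. Back off and look.

```bash
python3 -m creep '[[[-10,1,0,0],[-30,3,0,0],[-55,5,5,0],[-70,6,30,0],[-71,6,70,0],[-71,6,110,0],[-71,6,140,0],[-71,6,147,0],[-71,6,147,0],[-71,6,147,0]]]' && python3 k.py k2.png; python3 - <<'E'
from d import *
T=eyes.read_camera("top"); from c import rep
P=cloud(T,np.ones((384,512),bool)); q=P[:,:2]-[618.8,216]; co,s=np.cos(-.13),np.sin(-.13); X=q[:,0]*co+q[:,1]*s; Y=-q[:,0]*s+q[:,1]*co
for a in(-50,50): print([round(float(np.median(P[(abs(X-a)<10)&(abs(Y-b)<10),2])),1) for b in(-70,70)])
E
```

```text
t: 29.45
position: [398.2, 399.8, 221.9]
tcp_rot: [2.071, -2.359, 0.001]
wrist_force: [0.4, -0.3, -0.1]
opening: 85.5
gripper_force: 0.0
29.45 [398.2 399.8 221.9] [-0. -0. -1.] xang -1.7009
[387.9 323.2 365.2]
switch_bar 0.95 [127.7 172.7] [511.8 368.  107.4] on107 [512.  368.1 107. ]
panel resid 13908 1.500739808878123
bar top pts local 714 [-84.2  84.5 108.3] ((-100.5097885131836, 84.98484802246094), (12.388579368591309, 47.77706527709961), 89.75553131103516) [-104.3   78.7   93.1] [-64.3  91.2 120.8]
47 112
[116.6, 116.8]
[114.8, 116.2]
```

View pics/k2.png

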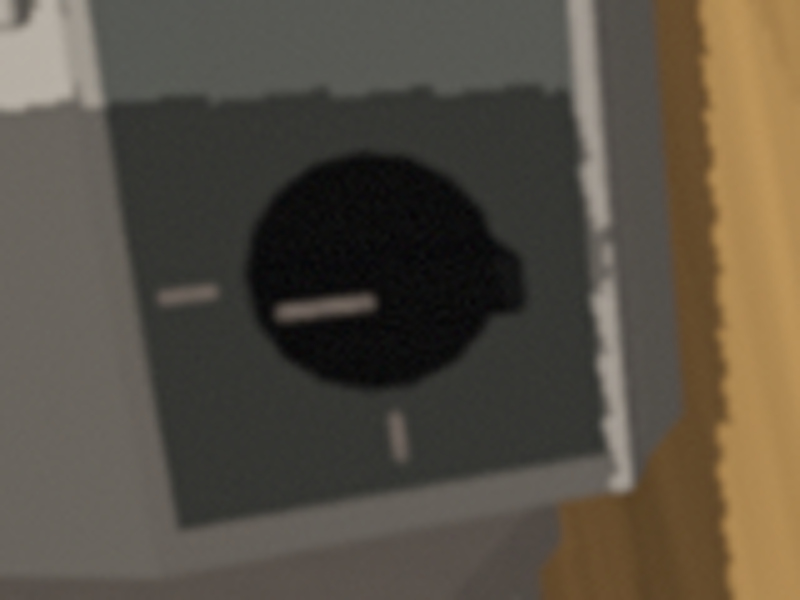

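The pointer mark (325,307) now points at the on tick (188,295). The bar lies up and down the slope at 89.8°, the lid is still flat, and the arm is clear.

```bash
python3 -c "
from plant import ctrl; print(ctrl.hand_in())"
```

```text
the job is handed in; nothing more can be done
None
```

The white lid is seated flat on the sterilizer and released, the switch was then turned until it snapped to on, and the job was handed in at about 30 s with the arm clear and the other things not touched.

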